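Scoop flower bulbs from the tray into the shipping carton

ROBOT

A 6-joint arm with a two-finger parallel gripper is mounted at the origin on the work surface. World frame = base frame: x ahead of the robot, y to its left, z up, the work surface at z = 0. Lengths are in m, angles in rad, forces in N, time in s.
With the tool pointing down it reaches from about 0.35 to 0.875 m from the base axis. Payload 4.2 kg.
Tool frame: the origin (TCP) lies midway between the tips of the shut fingers; the grasp point (between the pads) lies r.grasp_offset behind it (r.grasp_offset is the distance from the TCP to the grasp point, in m); z points along the fingers, y is the line along which they close (so a half turn about z gives the same grasp; the last joint's range is limited). The gripper opens to 87 mm and grips with 3 to 60 N. Pads are 19 mm wide; open, the fingers measure 117 mm over their backs; the gripper's body (75 mm by 190 mm) begins 51 mm behind the grasp point.
Start: joints at [1.372, 0.385, 0.008, 0, -1.194, -0.259], TCP at [0.276, 0.561, 0.223] pointing down, gripper open.
Joint ranges: [-3.14, 3.14], [-1.21, 2.06], [-1.07, 1.41], [-3.16, 2.05], [-2.99, -0.16], [-3.1, 3.1]. Speed limits (rad/s): [2.79, 2.79, 3.14, 3.14, 3.14, 3.14].

INTERFACE

Orientations are given as a unit quaternion [w, x, y, z].
In Python, from workcell import r, hand, telemetry, optics gives the robot as it stands. Calls block until the motion is done:
- r.goto(position, orientation): joint-space move of the TCP to a pose.
- r.move_linear(position, orientation=None, rate=0.15, force_limit=None): straight line of the TCP; orientation=None keeps the orientation; rate is the mean speed in m/s. With force_limit (N) it stops when the force on the tool has changed by that much, and returns True; else False.
- r.move_joints(angles): joint-space move.
- hand.let_go() and hand.close(): open the fingers fully, or close them until they stop; the grip force is fixed at half the most.
- r.sleep(seconds).
- r.inverse_kinematics(position, orientation): joint angles nearest the present ones, or None.
- telemetry.get_obs(): the state.
- optics.get_image(name): name is "side" or "top"; returns a dict with "img" (400x640x3 uint8, red, green, blue), "K" (3x3 intrinsics, pixels), "eye" and "attitude" of the camera in the world. Camera axes: x right, y down, z forward; pixel columns grow to the right and rows downward; lengths in m; the calibration is good to about 2 mm. A picture is of the moment at which its call begins. There is no depth.
A pose or a line that the arm cannot do raises r.Unreachable and nothing moves.
- r.sign_off(): hands the job in; it is judged then, once.
The state is a dict: "time": time; "qpos": joint angles; "joint_vel": joint speeds; "joint_efforts": joint torques, N m; "eef_pos": TCP position; "tcp_rot": TCP orientation; "force": force on the tool from outside, world axes, zero at the start; "wrist_torque": the same for the moment, N m; "finger_gap": finger opening in m; "gripper_force": force on a finger pad.
Only numpy, scipy, OpenCV 4.12 (cv2) and the standard library are available. Lean on these libraries where they do the work, as an engineer would, in place of code of your own. Each camera call takes 0.05 s, during which the arm holds its last target. There are 200 camera calls.

TASK

Take the scoop by its wooden grip and use it to transfer all five flower bulbs from the black tray into the open carton, then set the scoop down flat on the open bench and let go. The bulbs bruise: never touch one with the fingers and do not drop them from high up. Feel your way down to the tray's padded bottom and up to its end wall without ramming the tray, and leave everything else on the bench where it is.

Things in the scene. Friction and masses are not known exactly. Their poses are not given: they have to be found in the camera images.
- tray: Black plastic tray, open on top, fixed; outside 310 (its x) x 116 (its y) x 65 high, walls 5 thick. Origin: centre of its underside. A white plastic pad covers the whole bottom; the pad's top is from 12 to 26 above the tray's underside, different each time. The bulbs start on the pad towards the tray's +x end; 120 at the -x end is bare.
- scoop: Aluminium scoop standing flat on the bench, 0.2 kg. Flat pan 100 long (its x) x 96 wide (its y), floor 2.5 thick, open nose at x = +50, back wall 47 high at x = -50, side walls 2.5 thick and 38 high from x = -50 to 0, then sloping down to the floor at x = +40. Origin: centre of the pan's underside; z up.
- scoop_grip (a point): Centre of the scoop's wooden grip block, which stands over the pan: 46 long (scoop's x) x 22 thick (scoop's y) x 44 high. This point is 20 behind the scoop's origin (at x = -20) and 96 above the pan's underside. A neck 16 wide joins the block to the back wall.
- carton: Open cardboard carton, fixed; outside 170 x 170 x 85 high, walls and floor 5 thick, its four flaps folded out and down to 45 outside the walls (each reaches about 25 further out, lower than the rim). Origin: centre of its underside.
- bulb0: Brown flower bulb, onion-shaped, 30 across, 33 high, 25 g. Origin: centre of its flat base; z towards its pointed top. All five are alike.
- bulb1: Brown flower bulb, onion-shaped, 30 across, 33 high, 25 g. Origin: centre of its flat base; z towards its pointed top. All five are alike.
- bulb2: Brown flower bulb, onion-shaped, 30 across, 33 high, 25 g. Origin: centre of its flat base; z towards its pointed top. All five are alike.
- bulb3: Brown flower bulb, onion-shaped, 30 across, 33 high, 25 g. Origin: centre of its flat base; z towards its pointed top. All five are alike.
- bulb4: Brown flower bulb, onion-shaped, 30 across, 33 high, 25 g. Origin: centre of its flat base; z towards its pointed top. All five are alike.
- tape: Roll of packing tape standing on its flat side, 90 across, 45 high (bystander). Origin: centre of its underside.
- pot: Terracotta plant pot, 90 across, 80 high (bystander). Origin: centre of its underside.
- marker: Lying green marker pen, 130 long (its x), 16 thick (bystander). Origin: its middle.
- jar: Glass jar with a lid, 68 across, 100 high (bystander). Origin: centre of its underside.
Not all that is in view belongs to the job. What is shaped like the scoop but pink or yellow is not meant.

How it is judged:
By the outcome, as a careful person would: the job done as asked, in the order asked, and still so for the second after the job is handed in, with the robot touching nothing.
It also fails if it takes over 72 s, if anything falls off the work surface, if the arm or the gripper's body presses on something with over 40 N, if the wrist force passes 120 N, or if a joint passes its speed limit or range.

## Working session

There is one attempt and no reset: what is moved stays moved. The work goes in short steps, each a Python script; the robot and the scene stay as the last script left them, time stands still between calls to the robot, and variables do not carry over. Pictures are saved under pics/ and viewed, at most 13 in all, crops included, and the job is handed in when it is done.

```bash
ls; mkdir -p pics
python3 - <<'E'
from workcell import r, hand, telemetry, optics
import cv2
for n in ("top","side"):
    d=optics.get_image(n); cv2.imwrite(f"pics/{n}0.png",d["img"][:,:,::-1]); print(n,d["K"],d["eye"],d["attitude"])
o=telemetry.get_obs(); print(o); print(r.grasp_offset)
E
```

```text
pics
top [[399.83006145   0.         322.26710812]
 [  0.         399.83006145 203.6773691 ]
 [  0.           0.           1.        ]] [ 0.39491936 -0.04027185  1.10225099] [-0.03149751  0.70668649 -0.70649754  0.02152531]
side [[413.91454135   0.         320.25363225]
 [  0.         413.91454135 193.10704299]
 [  0.           0.           1.        ]] [0.43378512 0.80096546 0.72004483] [ 0.01088844 -0.03822192  0.89552242 -0.44323822]
{'time': 0.1, 'qpos': array([ 1.37157788e+00,  3.85457680e-01,  6.77294250e-03, -4.46081164e-04,
       -1.19399806e+00, -2.58602375e-01]), 'joint_vel': array([-0.00059245, -0.00099183,  0.00534385,  0.00258893,  0.00076688,
        0.00062816]), 'joint_efforts': array([ 8.20010591e-04, -3.91690028e+01,  1.87935930e+01,  4.23185930e+00,
        1.34727691e-02, -7.43927876e-05]), 'eef_pos': array([0.27598993, 0.56016453, 0.2215847 ]), 'tcp_rot': array([ 9.48975944e-04,  9.73895095e-01, -2.26996502e-01, -1.79222394e-04]), 'force': array([-0.32706377, -0.20061883, -0.50909103]), 'wrist_torque': array([ 0.00608355, -0.02293884, -0.03916907]), 'gripper_force': 0.0, 'finger_gap': 0.08702680075819097}
0.0187
```

View pics/top0.png

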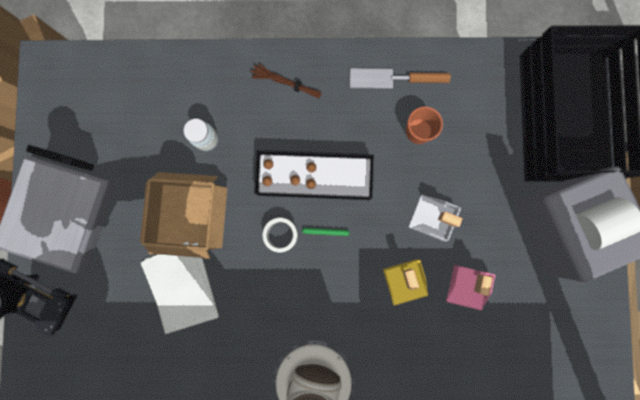

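View pics/side0.png

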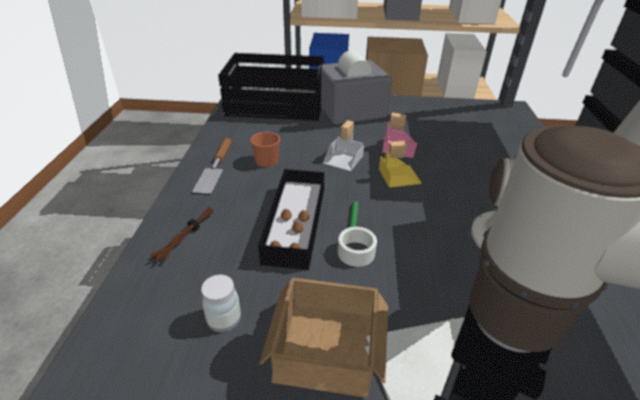

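Candidates in the top view are silver (435,218), yellow (405,283), pink (470,288) and a flat long-handled trowel (400,78). Only the silver one fits: it is bare aluminium, has walls, and its wooden block stands over the pan. I'll confirm that in an enlarged mosaic.

```bash
cat > h.py <<'E'
import numpy as np, cv2
from scipy.spatial.transform import Rotation as R
from scipy.optimize import least_squares
from workcell import r, hand, telemetry, optics
def rot(q): return R.from_quat(np.roll(q,-1)).as_matrix()
def proj(c,P):
    p=(np.atleast_2d(P)-c["eye"])@rot(c["attitude"]); return p[:,:2]/p[:,2:]*c["K"][0,0]+c["K"][:2,2]
def fit_pose(obs,x0,**k):
    """obs: list of (cam, model pts Nx3, pixels Nx2); pose = x,y,yaw on the bench"""
    def f(v):
        M=R.from_euler('z',v[2]).as_matrix()
        return np.concatenate([(proj(c,np.array(m)@M.T+[v[0],v[1],0])-px).ravel() for c,m,px in obs])
    s=least_squares(f,x0,loss='soft_l1'); return s.x,np.abs(s.fun).reshape(-1,2)
def ray(c,px,z):
    d=rot(c["attitude"])@np.array([*((np.array(px)-c["K"][:2,2])/c["K"][0,0]),1]); return c["eye"]+d*(z-c["eye"][2])/d[2]
E
python3 - <<'E'
from h import *
T=cv2.imread("pics/top0.png");S=cv2.imread("pics/side0.png")
out=np.zeros((480,800,3),np.uint8)
def put(I,x0,x1,y0,y1,s,ox,oy):
    c=cv2.resize(I[y0:y1,x0:x1],None,fx=s,fy=s,interpolation=cv2.INTER_CUBIC); out[oy:oy+c.shape[0],ox:ox+c.shape[1]]=c
put(T,245,385,145,205,4,0,0)
put(S,255,335,165,270,3,560,0)
put(T,400,470,185,245,4,0,240)
put(S,316,372,115,175,4,285,240)
cv2.imwrite("pics/m1.png",out)
out[:]=0
put(T,135,235,165,265,4,0,0); put(S,255,395,270,395,2.8,405,0)
cv2.imwrite("pics/m2.png",out)
E
```

```text
(no output)
```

View pics/m1.png

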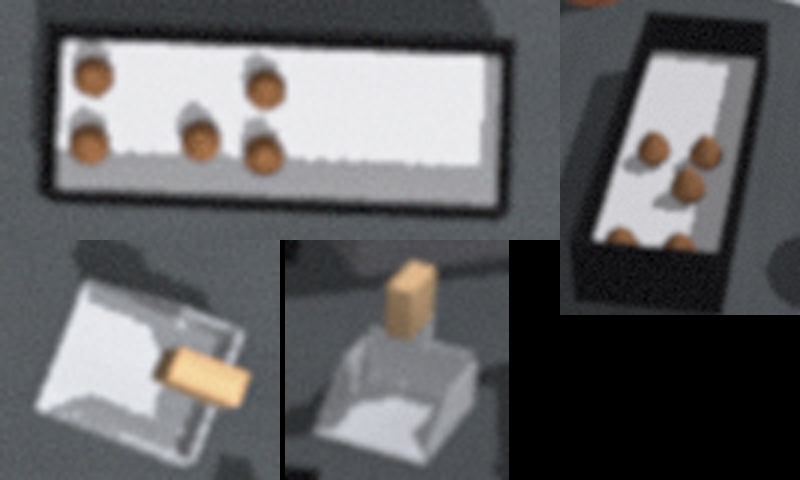

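View pics/m2.png

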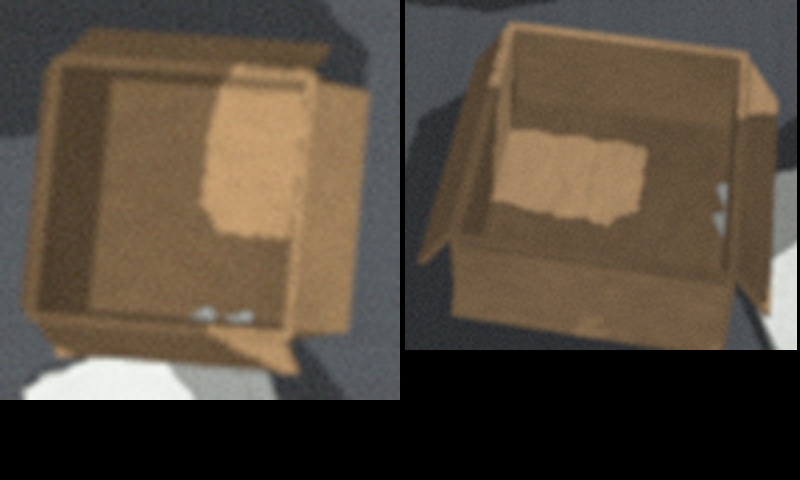

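The crop confirms the silver walled scoop with the wooden block. Its nose corners in the top view are (420,196) and (409,227), and the grip is at about (452,219). The tray and carton corners are also readable, so I'll fit poses from both views.

```bash
cat > fit.py <<'E'
from h import *
ct,cs=optics.get_image("top"),optics.get_image("side")
u=lambda px,s,org,off=(0,0):(np.array(px,float)-off+.5)/s-.5+org
# tray
tt=u([(47,27),(514,41),(507,216),(41,199)],4,(245,145)); ts=u([(648,13),(770,23),(592,243),(718,250)],3,(255,165),(560,0))
mt=np.array([(155,-58,65),(-155,-58,65),(-155,58,65),(155,58,65)])/1e3; ms=np.array([(-155,-58,65),(-155,58,65),(150,-53,65),(150,53,65)])/1e3
for o in ([(ct,mt,tt),(cs,ms,ts)],[(ct,mt,tt)],[(cs,ms,ts)]):
    p,e=fit_pose(o,[.47,.03,1.57]); print("tray",p.round(4),e.round(1).tolist())
# carton
kt=u([(50,62),(318,68),(295,338),(25,315)],4,(135,165)); ks=u([(510,24),(745,52),(728,275),(455,238)],2.8,(255,270),(405,0))
m=np.array([(85,-85,85),(-85,-85,85),(-85,85,85),(85,85,85)])/1e3
ms=np.array([(-85,-85,85),(-85,85,85),(85,85,85),(85,-85,85)])/1e3
p,e=fit_pose([(ct,m,kt),(cs,ms,ks)],[.4,.35,1.57]); print("carton",p.round(4),e.round(1).tolist())
# scoop
st=u([(82,284),(38,408),(180,347),(250,376),(239,408),(167,378)],4,(400,185),(0,240))
m=np.array([(50,-48,1),(50,48,1),(3,-11,118),(-43,-11,118),(-43,11,118),(3,11,118)])/1e3
ss=u([(313,430),(424,465),(387,332)],4,(316,115),(285,240)); m2=np.array([(50,-48,1),(50,48,1),(3,-11,74)])/1e3
p,e=fit_pose([(ct,m,st),(cs,m2,ss)],[.4,-.3,1.2]); print("scoop",p.round(4),e.round(1).tolist())
# grip centroid, triangulated
def cen(c,x0,x1,y0,y1):
    h=cv2.cvtColor(c["img"][y0:y1,x0:x1],cv2.COLOR_RGB2HSV); k=((h[...,1]>70)&(h[...,2]>120)&(h[...,0]<25)).astype(np.uint8)
    q=cv2.moments(k,True); return np.array([q["m10"]/q["m00"]+x0,q["m01"]/q["m00"]+y0]),q["m00"]
a,na=cen(ct,435,470,200,240); b,nb=cen(cs,335,360,115,145); print(a,na,b,nb)
s=least_squares(lambda P:np.r_[(proj(ct,P)-a)[0],(proj(cs,P)-b)[0]],[.4,-.35,.1]); print("grip",s.x,s.fun)
# bulbs (contact height ~ .035)
for q in [(92,75),(265,88),(200,140),(88,145),(263,155)]: print("bulb",ray(ct,u(q,4,(245,145)),.035)[:2].round(3))
print(ray(ct,u((178,70),4,(135,165)),.085),telemetry.get_obs()["time"])
E
python3 fit.py
```

```text
tray [ 0.549  -0.0024  1.5384] [[1.0, 0.3], [0.1, 0.3], [0.8, 0.0], [1.5, 0.5], [0.1, 0.5], [0.3, 0.8], [3.5, 1.4], [1.5, 0.5]]
tray [ 0.5489 -0.0033  1.536 ] [[0.6, 0.5], [0.6, 0.1], [1.1, 0.2], [1.2, 0.4]]
tray [ 5.4770e-01 -7.0000e-04  1.5493e+00] [[0.2, 0.1], [0.2, 0.6], [2.4, 0.6], [2.7, 1.0]]
carton [0.4467 0.3433 1.5072] [[1.3, 1.8], [0.3, 0.8], [0.2, 0.3], [1.1, 1.1], [1.2, 0.7], [0.5, 0.4], [3.0, 1.4], [1.7, 0.3]]
scoop [ 0.4386 -0.3256  1.1864] [[1.0, 0.7], [0.6, 0.6], [0.1, 0.0], [0.2, 0.2], [0.2, 0.1], [0.2, 0.5], [0.0, 0.6], [0.2, 0.2], [0.7, 1.1]]
[451.01005025 219.01507538] 199.0 [347.1871345  128.83625731] 171.0
grip [ 0.43140375 -0.3478385   0.09860878] [-0.00437219  0.16680163 -0.20639836 -0.02279163]
bulb [0.584 0.123]
bulb [0.575 0.006]
bulb [0.54  0.049]
bulb [0.537 0.125]
bulb [0.53  0.007]
[0.52711609 0.34280045 0.085     ] 0.2
```

```bash
cat >> h.py <<'E'
TRAY=(.549,-.0028,1.537); CARTON=(.4467,.3433,1.507); SCOOP=(.4386,-.3256,1.1864)
FLIP=False
G=np.array([-.020,0,.096])           # grip point in the scoop frame
def pose(origin,yaw,pitch=0,flip=None,ref=(0,0,0)):
    """TCP pose that puts the scoop's point ref at origin; pitch>0 = nose down"""
    flip=FLIP if flip is None else flip
    Rs=R.from_euler('z',yaw)*R.from_euler('y',pitch)
    Rt=Rs*R.from_matrix(np.diag([-1,1,-1] if flip else [1,-1,-1]))
    p=np.array(origin)+Rs.apply(G-np.array(ref))+Rt.apply([0,0,r.grasp_offset])
    return p,np.roll(Rt.as_quat(),1)
def intray(x,y,z): c,s=np.cos(TRAY[2]),np.sin(TRAY[2]); return np.array([TRAY[0]+c*x-s*y,TRAY[1]+s*x+c*y,z])
def st(t=''): o=telemetry.get_obs(); print(t,'t',round(o["time"],2),'F',o["force"].round(1),'p',o["eef_pos"].round(4),'gap',round(o["finger_gap"],4),o["gripper_force"].round(1)); return o
def snap(cam,name,box,s):
    I=optics.get_image(cam)["img"][box[2]:box[3],box[0]:box[1],::-1]; cv2.imwrite(name,cv2.resize(I,None,fx=s,fy=s,interpolation=cv2.INTER_CUBIC))
E
python3 - <<'E'
from h import *
N=(.05,0,0); d=np.pi/180
for fl in (0,1):
  for nm,a in dict(grasp=(SCOOP[:2]+(0,),SCOOP[2]),trayA=(intray(-.094,0,.02),TRAY[2]),trayB=(intray(.1,0,.02),TRAY[2]),liftB=(intray(.1,0,.2),TRAY[2],-15*d),
    cart=((*CARTON[:2],.18),CARTON[2],-15*d),tip50=((CARTON[0],CARTON[1]-.0,.06),CARTON[2],50*d,None,N),tip65=((CARTON[0],CARTON[1]-.0,.06),CARTON[2],65*d,None,N)).items():
    a=list(a)+[0,None,(0,0,0)][len(a)-2:]; p,q=pose(a[0],a[1],a[2],fl,a[4]); j=r.inverse_kinematics(p,q); print(fl,nm,p.round(3),None if j is None else np.round(j,2))
E
```

```text
0 grasp [ 0.431 -0.344  0.077] None
0 trayA [ 0.545 -0.117  0.097] [ 0.08  0.39 -0.33  0.   -0.85  3.03]
0 trayB [0.552 0.077 0.097] [ 0.43  0.39 -0.33  0.   -0.85  2.68]
0 liftB [0.551 0.058 0.269] [ 0.25  0.23 -0.02 -0.26 -1.26  2.94]
0 cart [0.444 0.304 0.249] [ 0.8   0.15 -0.2  -0.2  -1.03  2.37]
0 tip50 [0.448 0.357 0.163] [ 1.11  0.72  0.06  0.3  -1.73  1.88]
0 tip65 [0.449 0.384 0.156] [ 1.14  0.89  0.18  0.36 -1.95  1.87]
1 grasp [ 0.431 -0.344  0.077] [-0.38  0.41 -0.36  0.   -0.8  -0.  ]
1 trayA [ 0.545 -0.117  0.097] [ 0.08  0.39 -0.33  0.   -0.85 -0.11]
1 trayB [0.552 0.077 0.097] [ 0.43  0.39 -0.33  0.   -0.85 -0.46]
1 liftB [0.551 0.058 0.269] [ 0.25  0.23 -0.02 -0.26 -1.26 -0.21]
1 cart [0.444 0.304 0.249] [ 0.8   0.15 -0.2  -0.2  -1.03 -0.77]
1 tip50 [0.448 0.357 0.163] [ 1.11  0.72  0.06  0.3  -1.73 -1.26]
1 tip65 [0.449 0.384 0.156] [ 1.14  0.89  0.18  0.36 -1.95 -1.27]
```

```bash
sed -i 's/^FLIP=False/FLIP=True/' h.py
python3 - <<'E'
from h import *
p,q=pose((*SCOOP[:2],0),SCOOP[2])
r.goto(p+[0,0,.12],q); st('above')
print(r.move_linear(p,q,rate=.15,force_limit=8)); st('at')
hand.close(); st('closed')
r.move_linear(p+[0,0,.01],q,rate=.05); st('lift1')
r.move_linear(p+[0,0,.17],q,rate=.15); st('lift')
A,qa=pose(intray(-.094,0,.11),TRAY[2])
r.goto(A,qa); st('over tray')
a=optics.get_image("top")["img"][130:230,240:430,::-1]; b=optics.get_image("side")["img"][90:290,240:400,::-1]
c=np.zeros((400,800,3),np.uint8); a=cv2.resize(a,None,fx=2.5,fy=2.5,interpolation=2); b=cv2.resize(b,None,fx=2,fy=2,interpolation=2)
c[:a.shape[0],:a.shape[1]]=a; c[:400,478:798]=b; cv2.imwrite("pics/over.png",c)
E
```

```text
Traceback (most recent call last):
  File "h.py", line 27, in st
    def st(t=''): o=telemetry.get_obs(); print(t,'t',round(o["time"],2),'F',o["force"].round(1),'p',o["eef_pos"].round(4),'gap',round(o["finger_gap"],4),o["gripper_force"].round(1)); return o
                                                                                                                                                         ^^^^^^^^^^^^^^^^^^^^^^^^
AttributeError: 'float' object has no attribute 'round'
```

```bash
sed -i 's/o\["gripper_force"\].round(1)/round(float(o["gripper_force"]),1)/' h.py
python3 - <<'E'
from h import *
p,q=pose((*SCOOP[:2],0),SCOOP[2])
st('above')
print(r.move_linear(p,q,rate=.15,force_limit=8)); st('at')
hand.close(); st('closed')
r.move_linear(p+[0,0,.01],q,rate=.05); st('lift1')
r.move_linear(p+[0,0,.17],q,rate=.15); o=st('lift')
if o["finger_gap"]<.015: raise SystemExit("no grip")
A,qa=pose(intray(-.094,0,.11),TRAY[2])
r.goto(A,qa); st('over tray')
a=optics.get_image("top")["img"][130:230,240:430,::-1]; b=optics.get_image("side")["img"][90:290,240:400,::-1]
c=np.zeros((400,800,3),np.uint8); a=cv2.resize(a,None,fx=2.5,fy=2.5,interpolation=2); b=cv2.resize(b,None,fx=2,fy=2,interpolation=2)
c[:a.shape[0],:a.shape[1]]=a; c[:400,478:798]=b; cv2.imwrite("pics/over.png",c)
E
```

```text
above t 3.41 F [ 0.  -0.  -0.3] p [ 0.4316 -0.3437  0.1973] gap 0.0874 0.0
False
at t 4.36 F [0.4 0.4 0.1] p [ 0.4318 -0.3445  0.0781] gap 0.0867 0.0
closed t 5.42 F [ 1.  -0.9 -0.8] p [ 0.4314 -0.3442  0.0773] gap 0.0217 30.0
lift1 t 5.78 F [-0.8 -0.2 -2.7] p [ 0.431  -0.3441  0.0875] gap 0.0217 30.0
lift t 6.99 F [ 0.5  0.5 -3.5] p [ 0.4305 -0.3437  0.2461] gap 0.0219 30.0
over tray t 8.02 F [-0.1  0.6 -2.8] p [ 0.545  -0.1175  0.1874] gap 0.0214 30.0
```

View pics/over.png

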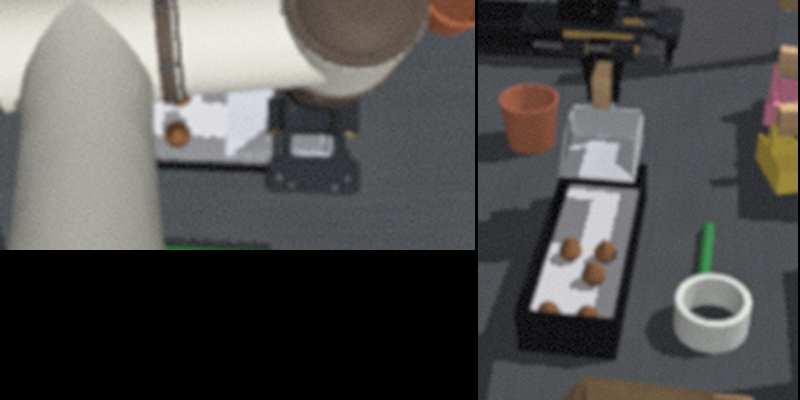

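The scoop hangs level in the grip with its nose towards the bulbs (side view: pan about (602,165), tray rim below it). Next I'll lower it below the rim and feel both side walls to centre it.

Run:
```python
from h import *
A,qa=pose(intray(-.093,0,.043),TRAY[2])
hit=r.move_linear(A,qa,rate=.06,force_limit=4); st(f'in {hit}')
if hit: raise SystemExit
ey=np.array([-np.sin(TRAY[2]),np.cos(TRAY[2]),0]); w=[]
for s in (1,-1):
    h=r.move_linear(A+s*.011*ey,qa,rate=.02,force_limit=2.5); o=st(f'side {s} {h}'); w.append((o["eef_pos"]-A)@ey)
    r.move_linear(A,qa,rate=.03)
print(np.round(w,4), sum(w)/2)
```

```text
in False t 9.38 F [-0.2 -0.4 -2.7] p [ 0.5456 -0.1158  0.1208] gap 0.0217 30.0
side 1 True t 9.7 F [ 1.5 -0.5 -1. ] p [ 0.5432 -0.1156  0.1204] gap 0.0215 30.0
side -1 True t 10.43 F [-0.2  0.2 -2.3] p [ 0.5526 -0.1159  0.1189] gap 0.0223 30.0
[ 0.0019 -0.0074] -0.0027466785401726846
```

```bash
cat >> h.py <<'E'
YC=-.0027; N=np.array([.05,0,0]); d=np.pi/180
E
python3 - <<'E'
from h import *
x=-.043
p,q=pose(intray(x,YC,.043),TRAY[2],3*d,ref=N); r.move_linear(p,q,rate=.05)
p,q=pose(intray(x,YC,.006),TRAY[2],3*d,ref=N)
h=r.move_linear(p,q,rate=.02,force_limit=3); o=st(f'pad {h}')
z=.006+o["eef_pos"][2]-p[2]; print("pad z",z)
np.save("padz.npy",z)
r.sleep(.2); o=st('rest')
# slide up to the bulbs and push them most of the way
p,q=pose(intray(.09,YC,z+.0005),TRAY[2],3*d,ref=N)
h=r.move_linear(p,q,rate=.06,force_limit=6); o=st(f'push {h}'); print((o["eef_pos"]-p)[:3])
snap("side","pics/push.png",(240,400,120,290),3)
E
```

```text
pad True t 12.18 F [-0.2 -1.4  3.4] p [ 0.5481 -0.1119  0.1028] gap 0.022 30.0
pad z 0.021976473625785392
rest t 12.38 F [ 1.7 -1.8  6.2] p [ 0.5481 -0.112   0.1028] gap 0.0221 30.0
push False t 14.74 F [-0.1 -1.8  0.7] p [0.5523 0.0213 0.1029] gap 0.0218 30.0
[-2.57289759e-04  2.33479445e-05 -3.85247463e-04]
```

View pics/push.png

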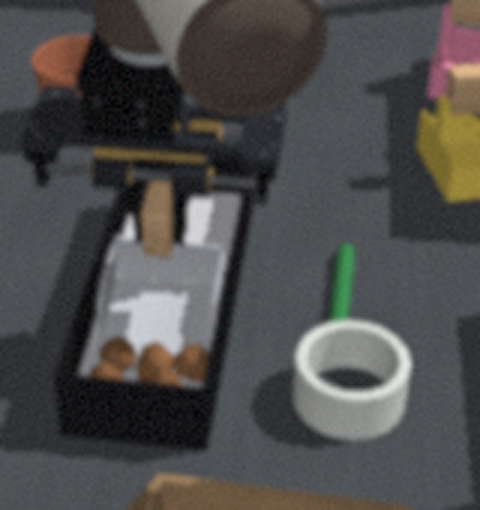

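All five bulbs are gathered at the nose near the end wall ((117,350), (155,362), (193,360) and the pair in front). I'll continue gently up to the wall.

Run:
```python
from h import *
z=float(np.load("padz.npy"))
p,q=pose(intray(.158,YC,z+.0003),TRAY[2],3*d,ref=N)
h=r.move_linear(p,q,rate=.035,force_limit=5); o=st(f'wall {h}'); print("nose x",.158+(o["eef_pos"]-p)[1])
snap("side","pics/wall.png",(240,400,150,290),3)
```

```text
wall True t 16.32 F [ 2.9 -2.6  2.1] p [0.5542 0.0804 0.1032] gap 0.022 30.0
nose x 0.14916433240984023
```

View pics/wall.png

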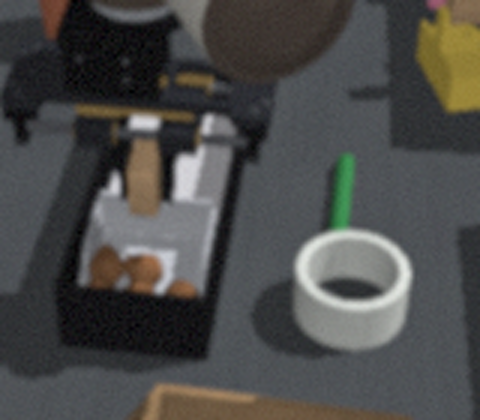

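Run:
```python
from h import *
z=float(np.load("padz.npy"))
p,q=pose(intray(.158,YC,z+.0003),TRAY[2],3*d,ref=N)
h=r.move_linear(p,q,rate=.03,force_limit=5); o=st(f'wall {h}'); xn=.158+(o["eef_pos"]-p)[1]; print("nose x",xn)
xn-=.0008
p,q=pose(intray(xn,YC,z+.0005),TRAY[2],.3*d,ref=N); r.move_linear(p,q,rate=.03); st('flat')
B=np.array([-.05,0,0])
p,q=pose(intray(xn-.1,YC,z+.001),TRAY[2],-18*d,ref=B); r.move_linear(p,q,rate=.04); st('tilted')
p,q=pose(intray(xn-.1,YC,.12),TRAY[2],-18*d,ref=B); r.move_linear(p,q,rate=.08); r.sleep(.2); st('up')
snap("side","pics/up.png",(220,400,80,290),2.8)
```

```text
wall True t 16.58 F [ 1.2 -2.8  1.9] p [0.5542 0.0805 0.1033] gap 0.0217 30.0
nose x 0.1492763045436909
flat t 16.9 F [-0.7 -0.  -0.5] p [0.5539 0.0758 0.0998] gap 0.0216 30.0
tilted t 17.71 F [-0.6  1.  -4.1] p [0.5529 0.0504 0.1051] gap 0.0217 30.0
up t 19.27 F [ 1.  -0.2 -4.2] p [0.5534 0.0502 0.2023] gap 0.0214 30.0
```

View pics/up.png

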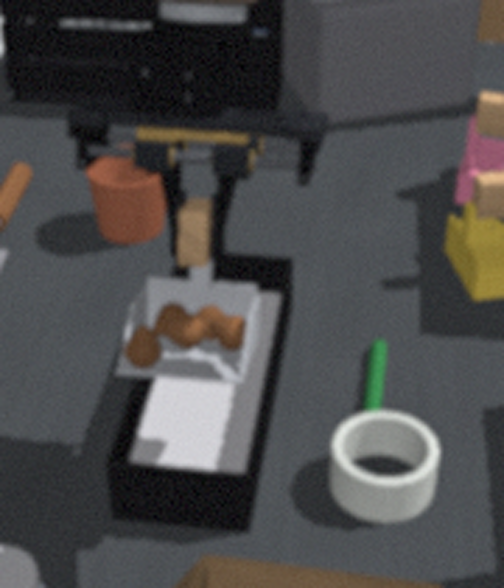

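All five bulbs are in the pan: (143,347), (172,322), (190,330), (210,318), (232,330). The tray shows none left. Next is carrying the scoop level into the carton and tipping it low.

Run:
```python
from h import *
yc=CARTON[2]; cx,sx=np.cos(yc),np.sin(yc)
def C(f,z): return (CARTON[0]+cx*f,CARTON[1]+sx*f,z)
z0=intray(.05,YC,.17)
seq=[(pose(intray(.1,YC,.16),TRAY[2],-18*d,ref=N*0),.12),(pose(C(.005,.15),yc,-15*d),.15),(pose(C(.005,.045),yc,-8*d),.08),
 (pose(C(.045,.042),yc,8*d,ref=N),.06),(pose(C(.01,.042),yc,30*d,ref=N),.07),(pose(C(-.015,.045),yc,50*d,ref=N),.07),(pose(C(-.02,.055),yc,66*d,ref=N),.07)]
for (p,q),v in seq: assert r.inverse_kinematics(p,q) is not None,p
for i,((p,q),v) in enumerate(seq):
    h=r.move_linear(p,q,rate=v,force_limit=10 if i>1 else None); st(f'{i} {h}')
    if h: break
else:
    r.sleep(.4)
    p,q=pose(C(-.02,.17),yc,66*d,ref=N); r.move_linear(p,q,rate=.1); st('out')
snap("side","pics/pour.png",(220,420,150,400),2.4)
```

```text
0 False t 19.68 F [-0.2  0.2 -4.7] p [0.5539 0.0543 0.2279] gap 0.0218 30.0
1 False t 21.68 F [-0.2  0.4 -3.7] p [0.4447 0.3086 0.2195] gap 0.0216 30.0
2 False t 23.1 F [-0.3  0.1 -3.6] p [0.4454 0.318  0.1195] gap 0.0215 30.0
3 False t 23.53 F [-0.5 -0.4 -3.6] p [0.4457 0.3308 0.1282] gap 0.0222 30.0
4 False t 24.07 F [-0.6 -1.3 -2.2] p [0.4458 0.3309 0.1437] gap 0.022 30.0
5 False t 24.57 F [ 0.6  0.2 -2.1] p [0.4469 0.3419 0.1485] gap 0.0222 30.0
6 False t 25.04 F [ 0.2 -0.9 -2.2] p [0.4484 0.3648 0.1512] gap 0.022 30.0
out t 26.74 F [-1.4  0.4 -2.5] p [0.448  0.3653 0.2646] gap 0.0217 30.0
```

View pics/pour.png

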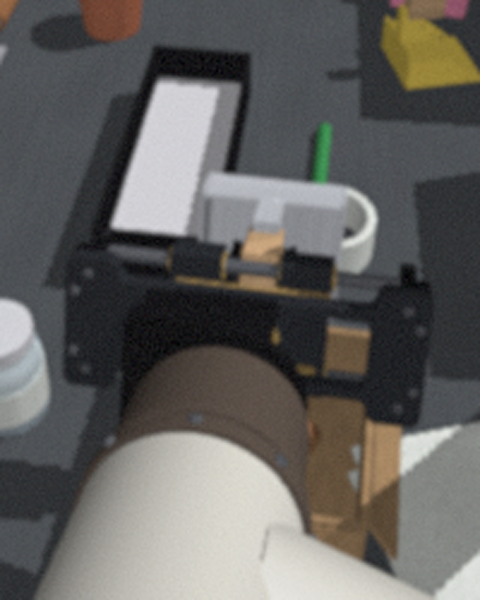

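Run:
```python
from h import *
yc=CARTON[2]
p,q=pose((CARTON[0],CARTON[1]-.02,.2),yc,0); r.move_linear(p,q,rate=.12)
p,q=pose((*SCOOP[:2],.17),SCOOP[2]); r.goto(p,q)
p,q=pose((*SCOOP[:2],.01),SCOOP[2]); r.move_linear(p,q,rate=.12); st('low')
p,q=pose((*SCOOP[:2],-.004),SCOOP[2]); h=r.move_linear(p,q,rate=.02,force_limit=3); o=st(f'down {h}'); print("z",o["eef_pos"][2]-p[2]-.004)
a=optics.get_image("top")["img"][150:280,125:335,::-1]; b=optics.get_image("side")["img"][80:220,300:440,::-1]
c=np.zeros((330,800,3),np.uint8); a=cv2.resize(a,None,fx=2.2,fy=2.2,interpolation=2); b=cv2.resize(b,None,fx=2.3,fy=2.3,interpolation=2)
c[:a.shape[0],:a.shape[1]]=a; c[:b.shape[0],470:470+b.shape[1]]=b; cv2.imwrite("pics/set.png",c)
```

```text
low t 31.88 F [-1.2 -0.8 -3.1] p [ 0.4317 -0.3444  0.0881] gap 0.0219 30.0
down True t 32.42 F [-1.2  0.1  4.1] p [ 0.4312 -0.3442  0.0772] gap 0.022 30.0
z -0.0001297425733097178
```

View pics/set.png

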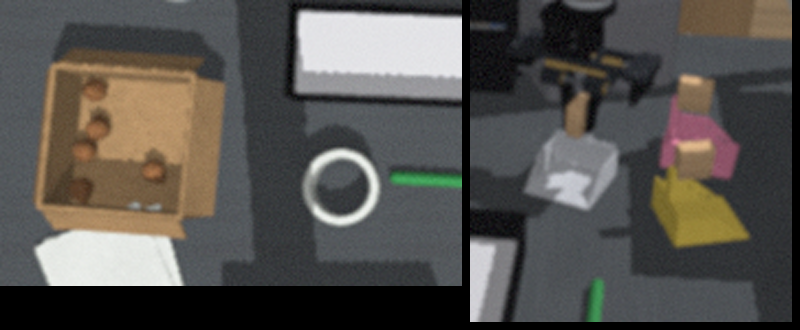

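The carton holds all five bulbs ((93,88), (98,127), (84,148), (153,170), (80,188)), the tray is empty and the scoop stands flat on the bench. Time to let go, withdraw, check and hand in.

Run:
```python
from h import *
hand.let_go(); r.sleep(.2); st('open')
p,q=pose((*SCOOP[:2],.16),SCOOP[2]); r.move_linear(p,q,rate=.12,force_limit=8); r.sleep(.3); o=st('clear')
snap("side","pics/end.png",(300,440,80,220),3)
```

```text
open t 33.97 F [ 0.2  0.1 -0.4] p [ 0.43   -0.3435  0.0759] gap 0.0869 0.0
clear t 35.76 F [0.3 0.2 0.1] p [ 0.431  -0.3441  0.237 ] gap 0.0871 0.0
```

View pics/end.png

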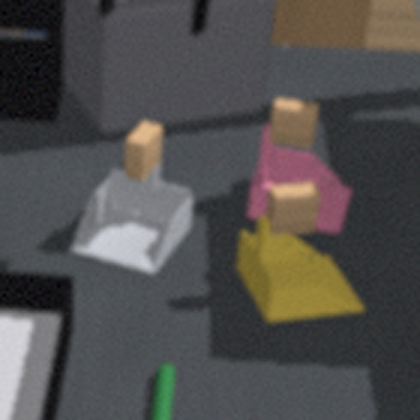

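The scoop stands flat and free at (135,225), and the gripper is clear of it.

```bash
python3 -c "
from h import *
print(r.sign_off())"
```

```text
the job is handed in; nothing more can be done
None
```

Done: the last pictures show all five bulbs in the carton and the scoop flat on the bench with the gripper clear; I handed the job in at about 36 s of the 72 s allowed.

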